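# Snap the clamp of a filter holder shut with clip pliers and put the pliers away

### The job

A new membrane is in the steel filter holder, but its blue nylon clamp is still open. Lift the red-handled clip pliers out of their foam tray by the joint, set them down on the bench with the open jaws either side of the clamp's two ears and let go; then take them by both handles and squeeze until the clamp snaps shut and its white latch holds, and finally put the pliers back flat in their foam cut-out. Keep your fingers off the holder and its clamp, and leave the other things where they stand.

Things in the scene. Friction and masses are not known exactly. Their poses are not given: they have to be found in the camera images.
- filter_holder: Stainless filter holder, 56 mm across, 56 mm high with a hose barb on top, fixed on an aluminium base plate 5 mm thick (it cannot move). Round its flange goes a blue nylon clamp of two hinged half rings, 67 mm across. Origin on the bench under the holder's axis; +z up; the clamp's two ears point along its -x. The base plate reaches from x = -28 to +48 mm, y = +-32 mm.
- ears (a point): Midpoint between the clamp's ears, 50 mm from the holder's axis along its -x, 12 mm above the bench: the middle of the plier jaws goes here. The ears, one either side of y = 0, reach from x = -31 to -56 mm of the holder and 6 to 18 mm above the bare bench. Their outer faces are 28 mm apart at the tips when open, 17 mm when shut.
- latch (a point): Top of the white sprung latch tongue that lies over the ears, 40 mm from the holder's axis along its -x, 24 mm above the bench; 8 mm wide, within the width of the open ears. As the ears come together its hook rides over a tooth and drops behind it with a snap, and then holds the clamp shut; before that the clamp springs open again.
- clamp_left (a joint): Closing angle of each clamp half (both move alike), rad: 0 = open as found, 0.065 = pressed right home, about 0.057 = snapped and held by the latch after letting go.
- pliers: Clip pliers, steel jaws, red handles, 144 mm long, 16 mm thick, 0.15 to 0.25 kg, lying flat. Origin under the middle of the joint, at the underside; +x points to the jaws, the handles lie along -x, +z up. The joint is a steel block 32 mm long (x), 26 mm wide (y), z = 0 to 16 mm; gripped across y it does not move the jaws. A spring holds the pliers open; both halves move alike.
- jaws (a point): Middle between the jaws: 44 mm from the pliers' origin along their +x, 8.5 mm above the underside. Open, the jaws reach to x = 51 mm, z = 2 to 15 mm, 34 mm apart inside at x = 33 mm, 36 mm at x = 38 mm and 43 mm at the tips; 59 mm over their outsides.
- handles (a point): Middle between the handles at the place to squeeze: 62 mm from the pliers' origin along -x, 8 mm above the underside. Each handle is 8.5 mm wide, z = 0.5 to 15 mm, x = -44 to -90 mm. Over both handles it is about 59 mm here when open (67 mm at the ends), 27 mm when the clamp is shut. Between 7 and 20 N on each handle snaps the clamp.
- plier_half_a (a joint): How far each plier half is squeezed, rad: 0 = open (sprung), 0.28 = stop; about 0.25 when the clamp is pressed home.
- tool_tray: Black foam tool tray, fixed, 180 mm (x) by 100 mm (y), 24 mm high, with a yellow-floored cut-out in which the pliers lie, top flush, jaws to +x, with 4 mm of play. Origin on the bench under its middle. Beside the pliers' joint, x = -6 to +42 mm, the foam is cut away right across down to 3 mm above the bench as finger room; handles and jaws cannot be gripped in the tray.
- cutout (a point): Where the pliers' origin belongs when they lie in the tray: 18 mm from the tray's origin along its +x, 8 mm above the bench; the pliers' +x along the tray's +x.
- vial: Glass vial with black cap, 22 mm across, 51 mm high; origin at the middle of its underside. Leave it.
- forceps: Steel forceps lying flat, 14 mm by 128 mm (along its y), 10 mm high; origin at the middle of the underside. Leave them.
- fraction_collector_1: Fraction collector, fixed, 294 mm deep (x) by 235 mm wide (y), carousel and a post at its back left corner up to about 260 mm high; origin on the bench under its middle. It stands between the tray and the filter holder: carry the pliers round its front. A second one stands to the right behind the tray. Leave them.

How it is judged:
By the outcome, as a careful person would: the job done as asked, in the order asked, and still so for the second after the job is handed in, with the robot touching nothing.
It also fails if it takes over 64 s, if anything falls off the work surface, if the arm or the gripper's body presses on something with over 40 N, if the wrist force passes 120 N, or if a joint passes its speed limit or range.

### The arm

A 6-joint arm with a two-finger parallel gripper is mounted at the origin on a cart in front of the work surface, level with it; the furniture and walls round the work are solid. World frame = base frame: x ahead of the robot, y to its left, z up, the work surface at z = 0. Lengths are in mm, angles in degrees, forces in N, time in s.
With the tool pointing down it reaches from about 350 to 850 mm from the base axis. Payload 8.1 kg.
Tool frame: the origin (TCP) lies between the finger pads; the fingertips stand r.nose_length ahead of it and the grasp point (between the pads) lies 3 mm ahead of it (r.nose_length is the distance from the TCP to the fingertips, in mm); x points along the fingers, y is the direction in which the jaws open and shut, and the axes are right-handed (so a half turn about x gives the same grasp; the last joint's range is limited). The gripper opens to 85 mm and grips with 20 to 120 N. Pads are 22 mm wide; open, the fingers measure 114 mm over their backs; the gripper's body (76 mm by 85 mm) begins 54 mm behind the grasp point. The pads swing forward as they close: fully open they stand 13 mm farther back than shut.
Start: joints at [-77.831, 7.471, 85.268, -0, 87.261, -4.893], TCP at [176.071, -573.589, 253.292] pointing down, gripper open.
Joint ranges: [-169.43, 169.43], [-51.17, 129.36], [1.28, 143.12], [-76.62, 256.62], [0, 156.53], [-152.29, 152.29]. Speed limits (degrees/s): [136.94, 136.94, 159.86, 180, 180, 180].

### API

Orientations are given as [roll, pitch, yaw] about the fixed x, y, z axes, in that order (R = Rz(yaw) Ry(pitch) Rx(roll)).
In Python, from bench import sense, optics, order, r gives the robot as it stands.
- The arm moves only by the tool carry_out, never from a script. Its argument "commands" is one flat list of numbers, 7 for each row, row after row: the shift along the tool's x, y, z in m, then the turn, a rotation vector about the tool's x, y, z in degrees, then the closure, from -1 (fully open) to 1 (shut), so that 0 is half open. A call has 1 to 12 rows; each row is the pose to reach, as a shift and turn from the pose measured when the call began, along the tool's axes at that moment; what a row does not reach only later rows make up. A row lasts 1/8 s, in which the tool goes at most 62.5 mm and 10.7 degrees, less where a joint would pass 70% of its speed; a pose out of reach is approached as far as the arm can. A call with a gripper value outside its range is refused whole. The fingers move at their own pace and stop on an object; "grip_force" is the grip in N (left out, the last holds). Time passes only in rows, so rows that repeat a pose let the fingers close. It gives the time, the measured TCP pose, the force and the opening at its end, in the units of the state.
- sense(): the state, without advancing time (a new reading comes with each control period).
- optics.snapshot(name): name is "scene" or "top"; returns (picture, depth): 384x512x3 uint8, red, green, blue; 384x512 float32, mm along the optical axis (not along the pixel's ray), 0 where there is no reading.
- optics.calibration(name): a dict with "mtx" (3x3 intrinsics, pixels), "k1" (the pictures are not rectified: a ray, as slopes to the right and down, at radius r is drawn at 1 + k1 r^2 times it, then the intrinsics apply), "extrinsics" (4x4, takes a point from camera to world coordinates). Camera axes: x right, y up, looking along -z (the intrinsics and any distortion apply to the point x, -y, -z); pixel columns grow to the right and rows downward; lengths in mm; the calibration is good to about 2 mm. A picture is of the moment at which its call begins. calibration takes no time and is no camera call.
- order.hand_in(): hands the job in, once; it reports no verdict.
The state is a dict: "time": time; "joint_pos": joint angles; "qd": joint speeds; "joint_efforts": joint torques, N m; "tool_pos": TCP position; "tcp_rot": TCP orientation; "ft_force": force on the tool from outside, world axes, zero at the start; "wrist_torque": the same for the moment, N m; "finger_gap": finger opening in mm.
Only numpy, scipy, OpenCV 4.12 (cv2) and the standard library are available. Lean on these libraries where they do the work, as an engineer would, in place of code of your own. Each camera call takes 0.05 s, during which the arm holds its last target. There are 200 camera calls.

## Working session

There is one attempt and no reset: what is moved stays moved. The work goes in short steps, Python scripts to look and compute and a tool call to move; the robot and the scene stay as the last step left them, time stands still between calls to the robot, and variables do not carry over. Pictures are saved under pics/ and viewed, about 8 in all and at most 12, crops included, and the job is handed in when it is done.

Besides the shell and the picture viewer there is one more tool, called as name(argument=value, ...) on one line, values as JSON. carry_out: Moves the arm, as the interface text tells. Its arguments: {"type":"object","properties":{"commands":{"type":"array","items":{"type":"number"}},"grip_force":{"type":"number"}},"required":["commands"]}

```bash
mkdir -p pics; ls; python3 - <<'E'
from bench import sense, optics, order, r
import cv2,numpy as np
print(r.nose_length, sense())
for n in ("scene","top"):
    p,d=optics.snapshot(n); cv2.imwrite(f"pics/{n}0.png",p[:,:,::-1]); np.savez(f"{n}0.npz",p=p,d=d)
    c=optics.calibration(n); print(n,c)
E
```

```text
pics
22.0 {'time': 0.0, 'joint_pos': array([-7.78295924e+01,  7.51401235e+00,  8.53325533e+01, -2.98672593e-04,
        8.72593196e+01, -4.89272869e+00]), 'qd': array([-0.0205439 ,  0.05436658,  0.14485352,  0.00898898,  0.0500492 ,
       -0.03520684]), 'joint_efforts': array([ 1.78580365e-03, -5.69396138e+01, -5.00544190e+01, -2.67007053e-04,
        1.49047875e-02, -2.49053608e-05]), 'tool_pos': array([ 175.96843316, -573.07343682,  252.22441975]), 'tcp_rot': array([-94.73131318,  89.89411428, 102.33183763]), 'ft_force': array([-0.06708375, -0.36262   ,  0.40588159]), 'wrist_torque': array([-0.01124629,  0.05199328,  0.02681262]), 'finger_gap': 85.39950893578403}
scene {'mtx': array([[369.00709504,   0.        , 261.17059456],
       [  0.        , 369.00709504, 187.29573574],
       [  0.        ,   0.        ,   1.        ]]), 'k1': -0.04103880454174224, 'extrinsics': array([[-5.43321825e-01,  3.48359773e-01, -7.63836935e-01,
        -2.55338421e+02],
       [-8.39137165e-01, -1.97711636e-01,  5.06713851e-01,
         6.77005197e+02],
       [ 2.54992722e-02,  9.16272655e-01,  3.99742679e-01,
         4.52863492e+02],
       [ 0.00000000e+00,  0.00000000e+00,  0.00000000e+00,
         1.00000000e+00]])}
top {'mtx': array([[357.8409159 ,   0.        , 256.13447434],
       [  0.        , 357.8409159 , 191.82603699],
       [  0.        ,   0.        ,   1.        ]]), 'k1': -0.11446675422596826, 'extrinsics': array([[ 2.50227284e-02,  9.95279863e-01, -9.37649084e-02,
         3.95047412e+02],
       [-9.99686841e-01,  2.48853121e-02, -2.63469911e-03,
         1.80816705e+02],
       [-2.88893964e-04,  9.38014724e-02,  9.95590880e-01,
         1.07961991e+03],
       [ 0.00000000e+00,  0.00000000e+00,  0.00000000e+00,
         1.00000000e+00]])}
```

View pics/top0.png

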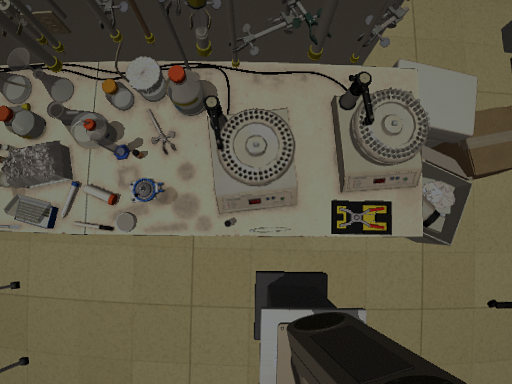

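View pics/scene0.png

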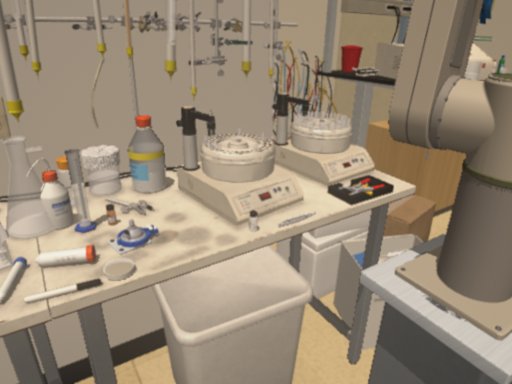

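```bash
cat > h.py <<'E'
import numpy as np, cv2
from bench import sense, optics, order, r
def ray(n,uv):
    c=optics.calibration(n); K=c["mtx"]; uv=np.atleast_2d(np.float64(uv))
    x=cv2.undistortPoints(uv[:,None],K,np.array([c["k1"],0,0,0,0.]))[:,0]
    E=c["extrinsics"]; d=np.c_[x[:,0],-x[:,1],-np.ones(len(x))]@E[:3,:3].T
    return E[:3,3],d
def onz(n,uv,z):
    o,d=ray(n,uv); return o+d*((z-o[2])/d[:,2])[:,None]
def pix(n,P):
    c=optics.calibration(n);E=c["extrinsics"]; q=(np.atleast_2d(P)-E[:3,3])@E[:3,:3]
    q=q*[1,-1,-1]; return cv2.projectPoints(q,np.zeros(3),np.zeros(3),c["mtx"],np.array([c["k1"],0,0,0,0.]))[0][:,0]
E
python3 - <<'E'
from h import *
A=np.load("top0.npz");p=A["p"];S=np.load("scene0.npz")["p"]
a=cv2.resize(p[195:240,325:400],None,fx=5,fy=5,interpolation=cv2.INTER_CUBIC)
b=cv2.resize(p[167:212,115:190],None,fx=5,fy=5,interpolation=cv2.INTER_CUBIC)
c=cv2.resize(S[215:255,100:175],None,fx=5,fy=5,interpolation=cv2.INTER_CUBIC)
e=cv2.resize(S[170:210,322:397],None,fx=5,fy=5,interpolation=cv2.INTER_CUBIC)
im=np.vstack([np.hstack([a,b]),np.hstack([e,c])]);cv2.imwrite("pics/z0.png",im[:,:,::-1])
h=cv2.cvtColor(p,cv2.COLOR_RGB2HSV)
def rep(name,m,z,box):
    M=np.zeros(m.shape,np.uint8);u0,u1,v0,v1=box;M[v0:v1,u0:u1]=m[v0:v1,u0:u1]
    v,u=np.nonzero(M);P=onz("top",np.c_[u,v],z)
    rc=cv2.minAreaRect(P[:,:2].astype(np.float32));print(name,len(u),P.mean(0),rc,u.min(),u.max(),v.min(),v.max())
sat=h[:,:,1];hue=h[:,:,0];val=h[:,:,2]
bx=(326,397,196,238)
rep("tray",(val<70)|((sat>120)&(hue<35)),24,bx)
rep("yellow",(hue>18)&(hue<35)&(sat>130)&(val>90),8,bx)
rep("red",((hue<8)|(hue>172))&(sat>130)&(val>60),23,bx)
rep("blue",(hue>95)&(hue<130)&(sat>90)&(val>50),18,(125,170,172,206))
E
```

```text
tray 1804 [ 426.6353655  -131.94973876   24.        ] ((426.5964050292969, -131.14178466796875), (99.57909393310547, 182.9387969970703), 0.29261526465415955) 331 391 200 234
yellow 379 [ 428.13111161 -145.71586445    8.        ] ((427.7810974121094, -136.50958251953125), (72.63129425048828, 150.8459014892578), 0.9666361212730408) 337 386 205 229
red 63 [ 426.35372688 -176.7251732    23.        ] ((428.2356872558594, -177.83709716796875), (60.14383316040039, 39.99398422241211), 0.021888546645641327) 370 383 207 227
blue 132 [494.93884309 513.09899908  18.        ] ((492.4432373046875, 511.315673828125), (66.6890640258789, 89.58085632324219), 1.2778544425964355) 133 162 179 201
```

View pics/z0.png

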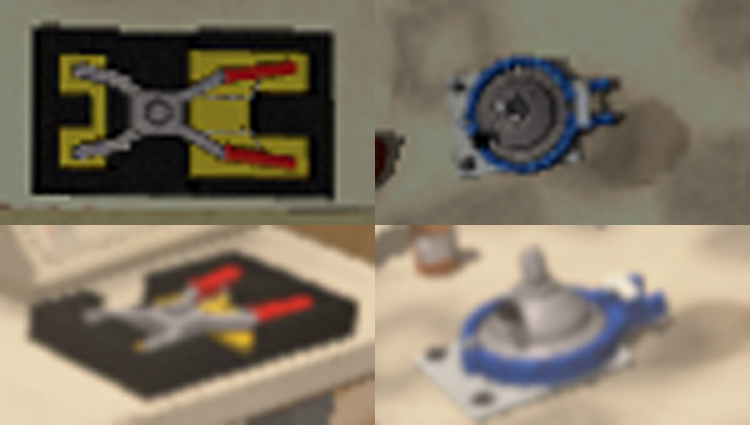

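```bash
python3 - <<'E'
from h import *
A=np.load("top0.npz");p=A["p"];D=A["d"];S=np.load("scene0.npz")["p"]
def up(p,u0,u1,v0,v1,f=8): return cv2.cvtColor(cv2.resize(p[v0:v1,u0:u1],None,fx=f,fy=f,interpolation=cv2.INTER_CUBIC),cv2.COLOR_RGB2HSV)
def un(u,v,u0,v0,f=8): return np.c_[u0+(u+.5)/f-.5, v0+(v+.5)/f-.5]
# holder
for n,im,b in (("top",p,(128,170,172,208)),("scene",S,(110,162,222,255))):
    h=up(im,*b); m=((h[...,0]>95)&(h[...,0]<130)&(h[...,1]>100)&(h[...,2]>40))
    v,u=np.nonzero(m); P=onz(n,un(u,v,b[0],b[2]),16)[:,:2]
    c=np.array([493,522.])
    for z in (12,18):
        P=onz(n,un(u,v,b[0],b[2]),z)[:,:2]
        # outer ring: fit circle R=33.5 to outermost pts per angle, excluding ear direction
        for k in range(10):
            d=P-c;a=np.arctan2(d[:,1],d[:,0]);rr=np.hypot(*d.T)
            pts=[]
            for q in np.arange(-np.pi,np.pi,np.pi/36):
                s=(a>=q)&(a<q+np.pi/36)&(rr<40)
                if abs((q+np.pi/2))<.65 or s.sum()<3: continue
                pts.append(P[s][rr[s].argmax()])
            pts=np.array(pts); M=np.c_[2*pts,np.ones(len(pts))]; sol=np.linalg.lstsq(M,(pts**2).sum(1),rcond=None)[0]; c=sol[:2]
        R=np.sqrt(sol[2]+c@c)
        d=P-c;rr=np.hypot(*d.T); s=(rr>42)&(rr<62); e=P[s]
        print(n,z,"ring",c,R,len(pts),"ears n",s.sum(),"mean",e.mean(0)if s.sum() else 0,"rect",cv2.minAreaRect(e.astype(np.float32)), "dir",np.degrees(np.arctan2(*(c-e.mean(0))[::-1])))
# base plate: bright white pixels near
h=up(p,128,170,172,208); 
# tray pliers
b=(326,397,196,238);h=up(p,*b)
v,u=np.nonzero((h[...,1]<70)&(h[...,2]>70)&(h[...,2]<190)); 
P=onz("top",un(u,v,b[0],b[2]),24); s=(abs(P[:,0]-427)<40)&(P[:,1]>-165)&(P[:,1]<-55);P=P[s]
print("steel",cv2.minAreaRect(P[:,:2].astype(np.float32)))
s=abs(P[:,1]+113)<10; print("joint x range",np.percentile(P[s,0],[2,50,98]))
print("joint pix",onz("top",un(np.array([157*8/5]),np.array([112*8/5]),325,195),24))
v,u=np.nonzero(((h[...,0]<8)|(h[...,0]>172))&(h[...,1]>130)&(h[...,2]>60));P=onz("top",un(u,v,b[0],b[2]),23);print("red",P.mean(0),P[P[:,0]>427].mean(0),P[P[:,0]<427].mean(0),P.min(0),P.max(0))
v,u=np.nonzero((h[...,2]<60)|((h[...,1]>120)&(h[...,0]<35)&(h[...,0]>18)));P=onz("top",un(u,v,b[0],b[2]),24)[:,:2];print("tray",cv2.minAreaRect(P.astype(np.float32)))
# height map front area
E=optics.calibration("top");vv,uu=np.mgrid[0:384,0:512]
o,d=ray("top",np.c_[uu.ravel(),vv.ravel()]);x=(o+d*(D.ravel()/ -(d@E["extrinsics"][:3,2]))[:,None])
s=(x[:,1]>-20)&(x[:,1]<340)&(x[:,2]>15)&(D.ravel()>0)&(x[:,0]>330)&(x[:,0]<520)
for y in range(30,340,20):
    t=s&(abs(x[:,1]-y)<10); print(y, np.round(x[t][x[t][:,0].argsort()][:1],0) if t.any() else None, end=' ')
for (x0,y0) in ((495,600),(430,-131),(420,30)): 
    i=np.argmin(np.hypot(x[:,0]-x0,x[:,1]-y0));print(x[i])
s=(x[:,1]>50)&(x[:,1]<340)&(x[:,2]>30)&(x[:,2]<75)&(x[:,0]<700)&(x[:,0]>400);print("coll",np.percentile(x[s],[1,50,99],axis=0))
E
```

```text
top 12 ring [494.48242361 523.57900759] 35.37343428757104 55 ears n 1205 mean [501.65682367 475.38928104] rect ((502.6255187988281, 476.5747375488281), (28.26038932800293, 16.356826782226562), 11.234827041625977) dir 98.46789560202622
top 18 ring [493.92360107 521.65269112] 35.174636378018704 55 ears n 1199 mean [501.11937467 473.70196126] rect ((502.0577697753906, 474.7276611328125), (28.101520538330078, 15.887821197509766), 11.234823226928711) dir 98.53446315140951
scene 12 ring [496.7205829  525.14187704] 34.69300505697027 38 ears n 556 mean [502.70852204 475.98484178] rect ((505.2881164550781, 482.1890869140625), (33.210445404052734, 16.104948043823242), 52.61079025268555) dir 96.94512321797521
scene 18 ring [486.46146606 527.15528971] 34.263509029297474 38 ears n 462 mean [491.25489885 476.85956768] rect ((495.6175537109375, 483.96044921875), (32.187503814697266, 13.734501838684082), 52.610748291015625) dir 95.44412977913774
steel ((426.7274475097656, -114.28271484375), (56.31357955932617, 98.42989349365234), 0.39740630984306335)
joint x range [414.25981452 425.76648198 438.3744
[... 285 characters left out ...]

tray ((427.2039489746094, -131.46583557128906), (100.48057556152344, 183.27011108398438), 0.13424836099147797)
30 None 50 None 70 [[458.  79.  18.]] 90 [[458.  97.  21.]] 110 [[454. 115.  20.]] 130 [[451. 135.  19.]] 150 [[447. 159.  20.]] 170 [[444. 180.  16.]] 190 [[443. 198.  20.]] 210 [[440. 218.  23.]] 230 [[436. 236.  24.]] 250 [[392. 260.  36.]] 270 [[391. 265.  49.]] 290 [[429. 292.  20.]] 310 [[495. 300.  72.]] 330 None [ 4.95063671e+02  6.00690682e+02 -4.05880002e-02]
[ 430.0694728  -130.33577053   23.22415224]
[421.20264693  31.03700791  -1.44318114]
coll [[437.42561293  68.56141879  30.74290936]
 [494.63604189 212.40017005  68.36429948]
 [680.4404727  323.18500871  74.61561558]]
```

```bash
python3 - <<'E'
from h import *
D=np.load("top0.npz")["d"]
E=optics.calibration("top");vv,uu=np.mgrid[0:384,0:512]
o,d=ray("top",np.c_[uu.ravel(),vv.ravel()]);x=(o+d*(D.ravel()/ -(d@E["extrinsics"][:3,2]))[:,None]).reshape(384,512,3)
for v in range(160,206,6):
    print(v,[tuple(np.round(x[v,u]).astype(int)) for u in range(206,226,2)])
E
```

```text
160 [(np.int64(591), np.int64(340), np.int64(-2)), (np.int64(591), np.int64(334), np.int64(0)), (np.int64(591), np.int64(328), np.int64(0)), (np.int64(578), np.int64(312), np.int64(72)), (np.int64(578), np.int64(306), np.int64(74)), (np.int64(578), np.int64(300), np.int64(72)), (np.int64(579), np.int64(295), np.int64(72)), (np.int64(566), np.int64(282), np.int64(141)), (np.int64(565), np.int64(275), np.int64(149)), (np.int64(563), np.int64(269), np.int64(161))]
166 [(np.int64(572), np.int64(339), np.int64(0)), (np.int64(572), np.int64(333), np.int64(0)), (np.int64(573), np.int64(327), np.int64(-2)), (np.int64(561), np.int64(311), np.int64(72)), (np.int64(561), np.int64(305), np.int64(75)), (np.int64(561), np.int64(300), np.int64(71)), (np.int64(561), np.int64(294), np.int64(74)), (np.int64(561), np.int64(288), np.int64(73)), (np.int64(553), np.int64(277), np.int64(125)), (np.int64(549), np.int64(270), np.int64(148))]
172 [(np.int64(554), np.int64(338), np.int64(1)), (np.int64(554), np.int64(332), np.int64(1)), (np.int64(554), np.int64(326), np.int64(-2)), (np.int64(554), np.int64(320
[... 1905 characters left out ...]
nt64(0)), (np.int64(475), np.int64(297), np.int64(69)), (np.int64(476), np.int64(292), np.int64(66)), (np.int64(476), np.int64(286), np.int64(66)), (np.int64(476), np.int64(281), np.int64(63)), (np.int64(476), np.int64(275), np.int64(65))]
202 [(np.int64(462), np.int64(335), np.int64(-3)), (np.int64(462), np.int64(329), np.int64(0)), (np.int64(463), np.int64(323), np.int64(-4)), (np.int64(462), np.int64(317), np.int64(0)), (np.int64(463), np.int64(310), np.int64(0)), (np.int64(463), np.int64(304), np.int64(1)), (np.int64(460), np.int64(293), np.int64(52)), (np.int64(460), np.int64(287), np.int64(53)), (np.int64(460), np.int64(281), np.int64(53)), (np.int64(460), np.int64(275), np.int64(53))]
```

```bash
cat >> h.py <<'E'
from scipy.spatial.transform import Rotation as Ro
def goal(yy):  # tool down, tool y at angle yy (deg)
    a=np.radians(yy);x=np.array([0,0,-1.]);y=np.array([np.cos(a),np.sin(a),0]);return Ro.from_matrix(np.c_[x,y,np.cross(x,y)])
def plan(wps):  # wps: (pos, yaw, closure, nrows)
    s=sense();p0=s["tool_pos"];R0=Ro.from_euler("xyz",s["tcp_rot"],degrees=True);p=p0;v=np.zeros(3)
    print("now",s["time"],np.round(p0,1),"yaw",np.round(np.degrees(np.arctan2(*R0.as_matrix()[1::-1,1])),2),"gap",round(s["finger_gap"],1),"F",np.round(s["ft_force"],1))
    for q,yaw,c,n in wps:
        q=np.array(q,float);w=(R0.inv()*goal(yaw)).as_rotvec(degrees=True)
        for k in range(1,n+1):
            f=k/n;t=R0.inv().apply(p+(q-p)*f-p0)/1000;print(",".join(f"{a:.4f}" for a in t)+","+",".join(f"{a:.1f}" for a in v+(w-v)*f)+f",{c}")
        p,v=q,w
E
python3 -c "
from h import *
plan([((427,-114,120),0.4,-1,12)])"
```

```text
now 0.1 [ 176.  -573.1  252.3] yaw -72.94 gap 85.3 F [0.3 0.2 0.4]
0.0111,-0.0304,-0.0312,-6.1,-0.0,0.0,-1
0.0222,-0.0608,-0.0624,-12.2,-0.0,0.0,-1
0.0332,-0.0913,-0.0937,-18.3,-0.0,0.0,-1
0.0443,-0.1217,-0.1249,-24.4,-0.0,0.0,-1
0.0554,-0.1521,-0.1561,-30.6,-0.0,0.0,-1
0.0665,-0.1825,-0.1873,-36.7,-0.0,0.0,-1
0.0776,-0.2129,-0.2186,-42.8,-0.0,0.0,-1
0.0887,-0.2434,-0.2498,-48.9,-0.0,0.1,-1
0.0997,-0.2738,-0.2810,-55.0,-0.1,0.1,-1
0.1108,-0.3042,-0.3122,-61.1,-0.1,0.1,-1
0.1219,-0.3346,-0.3435,-67.2,-0.1,0.1,-1
0.1330,-0.3650,-0.3747,-73.3,-0.1,0.1,-1
```

carry_out(commands=[0.011, -0.0305, -0.031, -6, 0, 0, -1, 0.022, -0.061, -0.0625, -12, 0, 0, -1, 0.033, -0.0915, -0.0935, -18, 0, 0, -1, 0.044, -0.122, -0.125, -24.5, 0, 0, -1, 0.0555, -0.152, -0.156, -30.5, 0, 0, -1, 0.0665, -0.1825, -0.1875, -36.5, 0, 0, -1, 0.0775, -0.213, -0.2185, -43, 0, 0, -1, 0.0885, -0.2435, -0.25, -49, 0, 0, -1, 0.1, -0.274, -0.281, -55, 0, 0, -1, 0.111, -0.304, -0.312, -61, 0, 0, -1, 0.122, -0.3345, -0.3435, -67, 0, 0, -1, 0.133, -0.365, -0.3745, -73.3, 0, 0, -1])

```text
time: 1.6
tool_pos: [427.2, -112.7, 119.5]
tcp_rot: [-165.5, 89.9, 105.1]
ft_force: [-0.1, -0.4, -0.2]
finger_gap: 85.5
```

```bash
python3 -c "
from h import *
plan([((427,-114,60),0.4,-1,3),((427,-114,33),0.4,-1,3),((427,-114,33),0.4,-1,1)])"
```

```text
now 1.6 [ 427.2 -112.7  119.5] yaw 0.57 gap 85.5 F [-0.1 -0.4 -0.2]
0.0198,-0.0001,0.0005,0.1,-0.0,0.0,-1
0.0397,-0.0001,0.0010,0.1,-0.1,0.0,-1
0.0595,-0.0002,0.0014,0.2,-0.1,0.0,-1
0.0685,-0.0001,0.0014,0.2,-0.1,0.0,-1
0.0775,-0.0001,0.0015,0.2,-0.1,0.0,-1
0.0865,-0.0001,0.0015,0.2,-0.1,0.0,-1
0.0865,-0.0001,0.0015,0.2,-0.1,0.0,-1
```

carry_out(commands=[0.02, 0, 0.0005, 0, 0, 0, -1, 0.04, 0, 0.001, 0, 0, 0, -1, 0.0595, 0, 0.0015, 0, 0, 0, -1, 0.0685, 0, 0.0015, 0, 0, 0, -1, 0.0775, 0, 0.0015, 0, 0, 0, -1, 0.0865, 0, 0.0015, 0, 0, 0, -1, 0.0865, 0, 0.0015, 0, 0, 0, -0.5, 0.0865, 0, 0.0015, 0, 0, 0, 0, 0.0865, 0, 0.0015, 0, 0, 0, 0.5, 0.0865, 0, 0.0015, 0, 0, 0, 1, 0.0865, 0, 0.0015, 0, 0, 0, 1, 0.0865, 0, 0.0015, 0, 0, 0, 1], grip_force=40)

```text
time: 3.1
tool_pos: [427.7, -114.2, 33.6]
tcp_rot: [150.7, 89.9, 61.3]
ft_force: [-0.7, -0.0, 5.8]
finger_gap: 25.1
```

```bash
python3 -c "
from h import *
print(sense()['joint_pos'])
plan([((427,-114,33),0.4,1,2),((427,-114,60),0.4,1,4),((427,-114,150),0.4,1,5)])"
```

```text
[-2.16565184e+01 -3.55367038e+00  1.21041168e+02  9.07441501e-02
  6.25025314e+01 -2.22642661e+01]
now 3.1 [ 427.7 -114.2   33.6] yaw 0.57 gap 25.1 F [-0.7 -0.   5.8]
0.0003,-0.0004,-0.0001,0.1,-0.0,-0.0,1
0.0006,-0.0007,-0.0002,0.2,-0.1,-0.0,1
-0.0061,-0.0007,-0.0002,0.2,-0.1,-0.0,1
-0.0129,-0.0007,-0.0002,0.2,-0.1,-0.0,1
-0.0196,-0.0007,-0.0003,0.2,-0.1,-0.0,1
-0.0264,-0.0007,-0.0003,0.2,-0.1,-0.0,1
-0.0444,-0.0007,-0.0003,0.2,-0.1,-0.0,1
-0.0624,-0.0007,-0.0003,0.2,-0.1,-0.0,1
-0.0804,-0.0007,-0.0003,0.2,-0.1,-0.0,1
-0.0984,-0.0006,-0.0004,0.2,-0.1,-0.0,1
-0.1164,-0.0006,-0.0004,0.2,-0.1,-0.0,1
```

carry_out(commands=[-0.002, 0, 0, 0, 0, 0, 1, -0.007, 0, 0, 0, 0, 0, 1, -0.014, 0, 0, 0, 0, 0, 1, -0.022, 0, 0, 0, 0, 0, 1, -0.032, 0, 0, 0, 0, 0, 1, -0.05, 0, 0, 0, 0, 0, 1, -0.068, 0, 0, 0, 0, 0, 1, -0.086, 0, 0, 0, 0, 0, 1, -0.104, 0, 0, 0, 0, 0, 1, -0.116, 0, 0, 0, 0, 0, 1, -0.116, 0, 0, 0, 0, 0, 1])

```text
time: 4.47
tool_pos: [428.4, -114.7, 150.9]
tcp_rot: [96.6, 89.8, 7.2]
ft_force: [0.8, -0.2, -2.1]
finger_gap: 24.6
```

```bash
python3 - <<'E'
from h import *
for n,(u0,v0,u1,v1) in (("top",(300,150,450,262)),("scene",(270,100,420,212))):
    p,d=optics.snapshot(n); np.savez(n+"1.npz",p=p,d=d)
    i=cv2.resize(p[v0:v1,u0:u1],None,fx=2.6,fy=2.6,interpolation=cv2.INTER_CUBIC)
    L=i if n=="top" else np.hstack([L,i])
cv2.imwrite("pics/lift.png",L[:,:,::-1])
plan([((360,-20,150),0.4,1,5),((350,100,150),3,1,4),])
E
```

```text
now 4.575 [ 427.4 -114.3  149.2] yaw 0.57 gap 24.9 F [-1.  -0.3 -2.8]
-0.0001,-0.0133,-0.0190,0.0,-0.0,-0.0,1
-0.0003,-0.0266,-0.0380,0.1,-0.0,-0.0,1
-0.0004,-0.0399,-0.0570,0.1,-0.0,-0.0,1
-0.0005,-0.0532,-0.0760,0.1,-0.1,-0.0,1
-0.0007,-0.0665,-0.0949,0.2,-0.1,-0.0,1
-0.0006,-0.0687,-0.1250,-0.5,-0.1,-0.0,1
-0.0006,-0.0709,-0.1550,-1.1,-0.1,-0.0,1
-0.0005,-0.0731,-0.1850,-1.8,-0.1,-0.0,1
-0.0005,-0.0753,-0.2150,-2.4,-0.1,-0.0,1
```

View pics/lift.png

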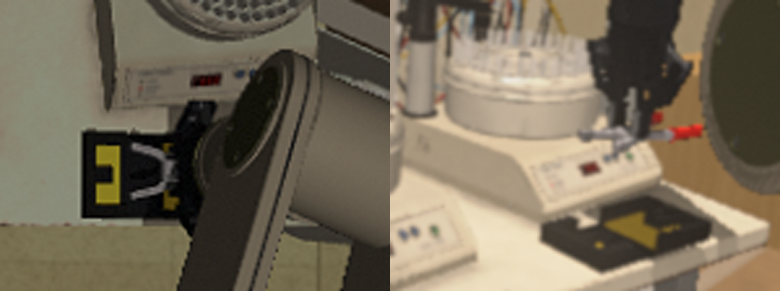

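```bash
python3 - <<'E'
from h import *
plan([((375,-30,150),0.4,1,3),((362,80,150),2,1,3),((365,200,150),4,1,3),((390,300,150),6,1,3)])
E
```

```text
now 4.575 [ 427.4 -114.3  149.2] yaw 0.57 gap 24.9 F [-1.  -0.3 -2.8]
-0.0002,-0.0172,-0.0283,0.1,-0.0,-0.0,1
-0.0005,-0.0344,-0.0565,0.1,-0.1,-0.0,1
-0.0007,-0.0516,-0.0848,0.2,-0.1,-0.0,1
-0.0006,-0.0555,-0.1215,-0.4,-0.1,-0.0,1
-0.0006,-0.0595,-0.1582,-0.9,-0.1,-0.0,1
-0.0005,-0.0635,-0.1949,-1.4,-0.1,-0.0,1
-0.0005,-0.0621,-0.2349,-2.1,-0.1,-0.0,1
-0.0004,-0.0607,-0.2749,-2.8,-0.1,-0.0,1
-0.0004,-0.0593,-0.3149,-3.4,-0.1,-0.0,1
-0.0003,-0.0506,-0.3481,-4.1,-0.1,-0.0,1
-0.0003,-0.0420,-0.3814,-4.8,-0.1,-0.0,1
-0.0002,-0.0333,-0.4146,-5.4,-0.1,-0.0,1
```

carry_out(commands=[0, -0.017, -0.028, 0, 0, 0, 1, 0, -0.0345, -0.0565, 0, 0, 0, 1, 0, -0.0515, -0.085, 0, 0, 0, 1, 0, -0.0555, -0.1215, -0.4, 0, 0, 1, 0, -0.0595, -0.158, -0.9, 0, 0, 1, 0, -0.0635, -0.195, -1.4, 0, 0, 1, 0, -0.062, -0.235, -2.1, 0, 0, 1, 0, -0.0605, -0.275, -2.8, 0, 0, 1, 0, -0.0595, -0.315, -3.4, 0, 0, 1, 0, -0.0505, -0.348, -4.1, 0, 0, 1, 0, -0.042, -0.3815, -4.8, 0, 0, 1, 0, -0.0335, -0.4145, -5.4, 0, 0, 1])

```text
time: 6.08
tool_pos: [389.4, 300.7, 148.5]
tcp_rot: [-110.5, 89.9, 165.5]
ft_force: [0.2, 0.4, -1.0]
finger_gap: 25.1
```

```bash
python3 - <<'E'
from h import *
plan([((430,370,140),7.5,1,3),((508,430,110),8.4,1,4),((508,430,80),8.4,1,3)])
E
```

```text
now 6.075 [389.4 300.7 148.5] yaw 6.0 gap 25.1 F [ 0.2  0.4 -1. ]
0.0028,0.0159,-0.0215,-0.5,-0.0,0.0,1
0.0057,0.0318,-0.0431,-1.0,-0.0,0.0,1
0.0085,0.0477,-0.0646,-1.5,-0.0,0.1,1
0.0160,0.0686,-0.0775,-1.7,-0.0,0.1,1
0.0234,0.0896,-0.0904,-1.9,-0.0,0.1,1
0.0309,0.1106,-0.1033,-2.2,-0.0,0.1,1
0.0384,0.1316,-0.1161,-2.4,-0.0,0.1,1
0.0484,0.1316,-0.1161,-2.4,-0.0,0.1,1
0.0584,0.1316,-0.1161,-2.4,-0.0,0.1,1
0.0684,0.1316,-0.1161,-2.4,-0.0,0.1,1
```

carry_out(commands=[0.003, 0.016, -0.0215, -0.5, 0, 0, 1, 0.0055, 0.032, -0.043, -1, 0, 0, 1, 0.0085, 0.0475, -0.0645, -1.5, 0, 0, 1, 0.016, 0.0685, -0.0775, -1.7, 0, 0, 1, 0.0235, 0.0895, -0.0905, -1.9, 0, 0, 1, 0.031, 0.1105, -0.1035, -2.2, 0, 0, 1, 0.0385, 0.1315, -0.116, -2.4, 0, 0, 1, 0.0485, 0.1315, -0.116, -2.4, 0, 0, 1, 0.0585, 0.1315, -0.116, -2.4, 0, 0, 1, 0.0685, 0.1315, -0.116, -2.4, 0, 0, 1, 0.0685, 0.1315, -0.116, -2.4, 0, 0, 1])

```text
time: 7.45
tool_pos: [506.7, 429.0, 78.4]
tcp_rot: [-79.2, 89.8, -160.8]
ft_force: [-0.1, -0.4, -2.6]
finger_gap: 25.0
```

```bash
python3 - <<'E'
from h import *
for n,(u0,v0,u1,v1) in (("top",(120,150,230,240)),("scene",(90,180,200,270))):
    p,d=optics.snapshot(n); np.savez(n+"2.npz",p=p,d=d)
    i=cv2.resize(p[v0:v1,u0:u1],None,fx=3.6,fy=3.6,interpolation=cv2.INTER_CUBIC)
    L=i if n=="top" else np.hstack([L,i])
cv2.imwrite("pics/place.png",L[:,:,::-1])
plan([((508,430,27),8.4,1,9)])
E
```

```text
now 7.55 [507.7 429.8  80.1] yaw 8.4 gap 24.8 F [ 1.1  0.1 -2. ]
0.0059,0.0000,-0.0000,0.0,-0.0,0.0,1
0.0118,0.0001,-0.0000,0.0,-0.0,0.0,1
0.0177,0.0001,-0.0000,0.0,-0.0,0.0,1
0.0236,0.0002,-0.0001,0.0,-0.0,0.0,1
0.0295,0.0002,-0.0001,0.0,-0.0,0.0,1
0.0354,0.0003,-0.0001,0.0,-0.0,0.0,1
0.0413,0.0003,-0.0001,0.0,-0.0,0.1,1
0.0472,0.0003,-0.0001,0.0,-0.0,0.1,1
0.0531,0.0004,-0.0001,0.0,-0.0,0.1,1
```

View pics/place.png

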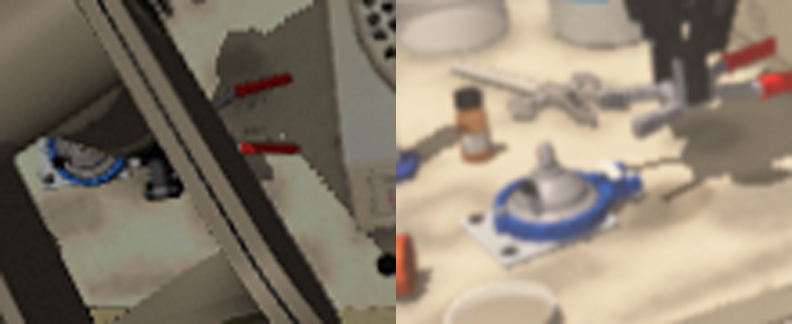

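```bash
python3 - <<'E'
from h import *
p=np.load("top2.npz")["p"]; h=cv2.cvtColor(p,cv2.COLOR_RGB2HSV)
m=(((h[...,0]<8)|(h[...,0]>172))&(h[...,1]>130)&(h[...,2]>50)).astype(np.uint8);m[:, :170]=0;m[:,215:]=0;m[:160]=0;m[200:]=0
n,l,st,c=cv2.connectedComponentsWithStats(m)
for i in range(1,n):
    if st[i,4]>8:
        v,u=np.nonzero(l==i);P=onz("top",np.c_[u,v],69)[:,:2];print(st[i],P.mean(0),P[P[:,1].argmin()],P[P[:,1].argmax()],cv2.minAreaRect(P.astype(np.float32)))
# predicted jaw tips in the scene picture (crop coords), and ears
o=np.array([507.7,429.8]);e=np.array([-.146,.989]);f=np.array([-.989,-.146])
q=[np.r_[o+51*e+s*25*f,z] for s in(-1,1) for z in (69.5,)]
q+=[np.r_[o+51*e+s*25*f,15] for s in(-1,1)]+[np.r_[501.6,473.1,18]]
print((pix("scene",q)-[90,180])*3.6+[396,0])
E
```

```text
[185 170  16   7  52] [539.60256621 367.65691676] [543.16743402 345.46223878] [539.29376953 388.59012767] ((539.6298828125, 366.9148864746094), (9.767998695373535, 44.50238037109375), 13.908771514892578)
[187 189  16   4  43] [488.70603346 360.18264735] [488.73789623 337.51258382] [493.39160643 380.7561687 ] ((489.63641357421875, 359.0986328125), (8.591415405273438, 43.113670349121094), 1.433160662651062)
[[588.0102481   90.67554995]
 [623.68011606 119.10466509]
 [596.60860463 165.0493072 ]
 [631.74173681 195.78914351]
 [623.57936419 172.3664444 ]]
```

```bash
python3 - <<'E'
from h import *
p=np.load("scene2.npz")["p"];u0,v0=135,195;k=12
i=cv2.resize(p[v0:v0+48,u0:u0+64],None,fx=k,fy=k,interpolation=cv2.INTER_CUBIC)
o=np.array([507.7,429.8]);e=np.array([-.146,.989]);f=np.array([-.989,-.146])
U=54.5
def dr(P,col):
    q=(pix("scene",P)-[u0,v0]+.5)*k
    for a in q: cv2.circle(i,tuple(int(x) for x in a),3,col,-1)
dr([np.r_[o+51*e+s*w*f,U+15] for s in(-1,1) for w in (21.5,29.5)],(0,255,0))
dr([np.r_[o+16*e+s*13*f,U+16] for s in(-1,1)],(0,255,255))
H=np.array([494.3,522.6])
dr([np.r_[H-56*e+s*14*f,18] for s in(-1,1)],(255,0,255))
dr([np.r_[H-40*e,24],np.r_[H,56],np.r_[H-28*e+32*f,5],np.r_[H+48*e+32*f,5]],(255,255,0))
cv2.imwrite("pics/ov.png",i[:,:,::-1])
E
```

```text
(no output)
```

View pics/ov.png

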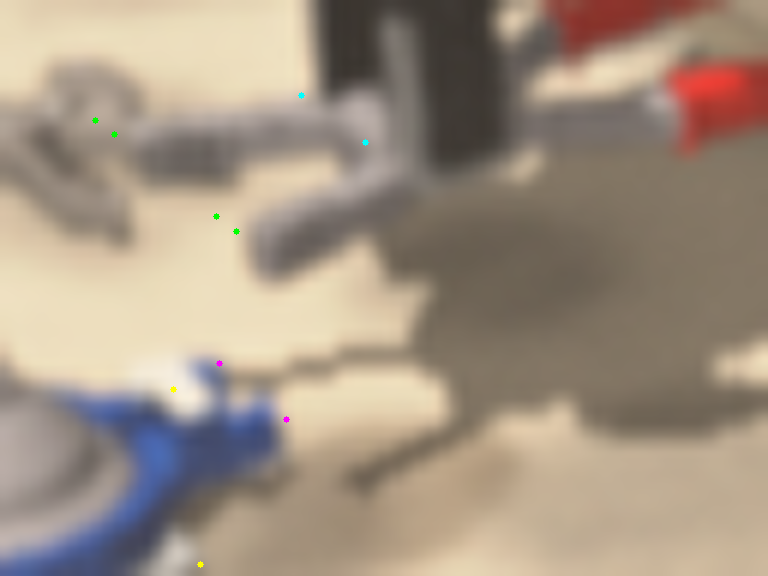

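```bash
python3 - <<'E'
from h import *
o=np.array([507.7,429.8]);e=np.array([-.146,.989]);f=np.array([-.989,-.146])
for U in (54.5,57.5): print(U,[((pix("scene",np.r_[o-44*e+w*f,U+z])-[135,195]+.5)*12).round().tolist() for w in (27,18.5) for z in (15,.5)])
D=np.load("scene2.npz")["d"];E=optics.calibration("scene")["extrinsics"]
for u,v in ((147,207),(150,207.),(155,206),(158,213),(162,211),(157,231),(194,203),(197,204),(180,204)):
    oo,d=ray("scene",(u,v));dd=D[int(v),int(u)];print(u,v,dd,(oo+d*dd/-(d@E[:3,2])[:,None]).round(1))
D=np.load("top2.npz")["d"];E=optics.calibration("top")["extrinsics"]
for u,v in ((190,191),(195,191),(190,174),(195,172)):
    oo,d=ray("top",(u,v));dd=D[int(v),int(u)];print(u,v,dd,(oo+d*dd/-(d@E[:3,2])[:,None]).round(1))
E
```

```text
54.5 [[[676.0, 88.0]], [[680.0, 154.0]], [[653.0, 73.0]], [[657.0, 139.0]]]
57.5 [[[675.0, 74.0]], [[679.0, 140.0]], [[653.0, 59.0]], [[656.0, 125.0]]]
147 207 851.35016 [[522.8 476.6  64. ]]
150 207.0 852.9121 [[520.4 470.3  63.4]]
155 206 859.09393 [[520.4 458.5  63.1]]
158 213 815.6716 [[472.2 467.   68.7]]
162 211 829.2947 [[481.  455.   66.7]]
157 231 849.7216 [[489.4 468.5  14.5]]
194 203 874.19574 [[486.  375.1  65.2]]
197 204 881.57764 [[487.5 367.   59.9]]
180 204 866.46423 [[496.6 406.   65.6]]
190 191 1019.7085 [[488.3 372.7  64.7]]
195 191 1015.04755 [[488.2 357.5  69.3]]
190 174 1023.18475 [[537.2 374.6  65.8]]
195 172 1022.761 [[543.2 360.3  66.8]]
```

```bash
python3 - <<'E'
from h import *
plan([((509.6,432.5,75),8.4,1,1),((509.6,432.5,28),8.4,1,8),((509.6,432.5,26.5),8.4,1,2)])
E
```

```text
now 7.55 [507.7 429.8  80.1] yaw 8.4 gap 24.8 F [ 1.1  0.1 -2. ]
0.0051,0.0023,-0.0024,0.0,-0.0,0.1,1
0.0109,0.0023,-0.0024,0.0,-0.0,0.1,1
0.0168,0.0023,-0.0024,0.0,-0.0,0.1,1
0.0227,0.0023,-0.0024,0.0,-0.0,0.1,1
0.0286,0.0023,-0.0024,0.0,-0.0,0.1,1
0.0344,0.0023,-0.0024,0.0,-0.0,0.1,1
0.0403,0.0023,-0.0024,0.0,-0.0,0.1,1
0.0462,0.0023,-0.0024,0.0,-0.0,0.1,1
0.0521,0.0023,-0.0024,0.0,-0.0,0.1,1
0.0528,0.0023,-0.0024,0.0,-0.0,0.1,1
0.0536,0.0023,-0.0024,0.0,-0.0,0.1,1
```

carry_out(commands=[0.005, 0.0023, -0.0024, 0, 0, 0, 1, 0.011, 0.0023, -0.0024, 0, 0, 0, 1, 0.017, 0.0023, -0.0024, 0, 0, 0, 1, 0.0225, 0.0023, -0.0024, 0, 0, 0, 1, 0.0285, 0.0023, -0.0024, 0, 0, 0, 1, 0.0345, 0.0023, -0.0024, 0, 0, 0, 1, 0.0405, 0.0023, -0.0024, 0, 0, 0, 1, 0.046, 0.0023, -0.0024, 0, 0, 0, 1, 0.0495, 0.0023, -0.0024, 0, 0, 0, 1, 0.052, 0.0023, -0.0024, 0, 0, 0, 1, 0.0535, 0.0023, -0.0024, 0, 0, 0, 1, 0.0535, 0.0023, -0.0024, 0, 0, 0, 1])

```text
time: 9.05
tool_pos: [509.8, 432.6, 27.2]
tcp_rot: [-132.7, 89.9, 145.8]
ft_force: [-1.8, -1.2, 2.9]
finger_gap: 24.7
```

```bash
python3 - <<'E'
from h import *
p,d=optics.snapshot("scene"); np.savez("scene3.npz",p=p,d=d)
u0,v0=130,205
i=cv2.resize(p[v0:v0+50,u0:u0+80],None,fx=9,fy=9,interpolation=cv2.INTER_CUBIC)
cv2.imwrite("pics/down.png",i[:,:,::-1])
print(sense())
E
```

```text
{'time': 9.1, 'joint_pos': array([3.58979530e+01, 2.91795694e+01, 8.35170860e+01, 6.04665295e-02,
       6.73218395e+01, 2.74691212e+01]), 'qd': array([-0.00314554, -0.04974403, -0.01543019,  0.05758013, -0.06588174,
       -0.02094557]), 'joint_efforts': array([ 4.24685609e-02, -6.89467835e+01, -4.46075320e+01,  4.74103738e-02,
       -8.73829499e-01,  1.82638020e-02]), 'tool_pos': array([509.78746946, 432.61388782,  27.19957248]), 'tcp_rot': array([-134.17769175,   89.94122636,  144.22781791]), 'ft_force': array([-2.37070895, -2.06289872,  2.5657761 ]), 'wrist_torque': array([-0.2856426 ,  0.31972514,  0.06474316]), 'finger_gap': 24.98610938367792}
```

View pics/down.png

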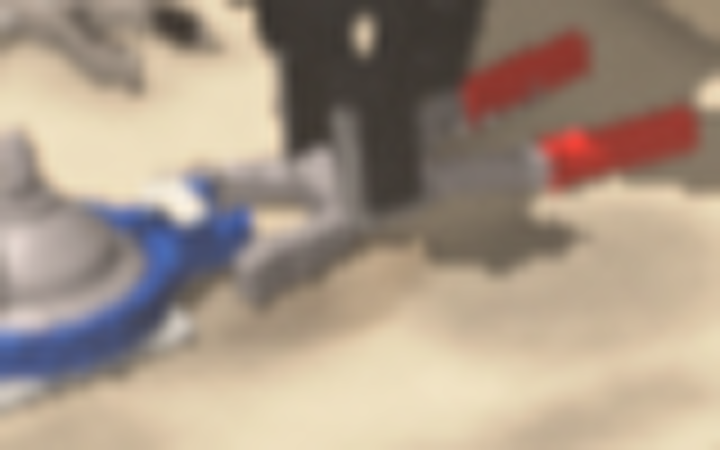

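carry_out(commands=[-0.001, 0, -0.001, 0, 0, 0, 1, -0.001, 0, -0.0025, 0, 0, 0, 1, 0, 0, -0.0025, 0, 0, 0, 1, 0.001, 0, -0.0025, 0, 0, 0, 1, 0.001, 0, -0.0025, 0, 0, 0, 0.5, 0.001, 0, -0.0025, 0, 0, 0, 0, 0.001, 0, -0.0025, 0, 0, 0, -0.5, 0.001, 0, -0.0025, 0, 0, 0, -1, 0.001, 0, -0.0025, 0, 0, 0, -1, -0.014, 0, -0.0025, 0, 0, 0, -1, -0.034, 0, -0.0025, 0, 0, 0, -1, -0.054, 0, -0.0025, 0, 0, 0, -1])

```text
time: 10.6
tool_pos: [510.0, 435.5, 83.7]
tcp_rot: [151.0, 89.9, 69.4]
ft_force: [0.1, 0.1, 0.2]
finger_gap: 85.5
```

```bash
python3 - <<'E'
from h import *
o=np.array([509.5,435]);e=np.array([-.146,.989]);t=o-61*e
print(t)
p,d=optics.snapshot("top"); np.savez("top4.npz",p=p,d=d)
h=cv2.cvtColor(p,cv2.COLOR_RGB2HSV)
m=(((h[...,0]<8)|(h[...,0]>172))&(h[...,1]>130)&(h[...,2]>50)).astype(np.uint8);m[:, :170]=0;m[:,215:]=0;m[:160]=0;m[205:]=0
n,l,st,c=cv2.connectedComponentsWithStats(m)
for i in range(1,n):
    if st[i,4]>8:
        v,u=np.nonzero(l==i);P=onz("top",np.c_[u,v],15)[:,:2];print(st[i],P.mean(0),P[:,1].min(),P[:,1].max())
plan([((*t,80),8.4,-1,3),((*t,40),8.4,-1,4),((*t,25.5),8.4,-1,4)])
E
```

```text
[518.406 374.671]
[187 172  15   6  45] [542.66135142 373.33249433] 351.1035622199124 393.32603600334573
[188 190  15   3  35] [492.30456587 369.12449743] 345.76701165871583 388.2803514811113
now 10.65 [511.6 436.6  87.3] yaw 8.41 gap 85.1 F [1.2 2.1 2.8]
0.0024,-0.0008,0.0208,0.0,-0.1,-0.1,-1
0.0047,-0.0015,0.0415,0.0,-0.1,-0.2,-1
0.0071,-0.0023,0.0623,0.0,-0.2,-0.3,-1
0.0171,-0.0024,0.0623,0.0,-0.2,-0.3,-1
0.0271,-0.0024,0.0624,0.0,-0.2,-0.3,-1
0.0371,-0.0025,0.0624,0.0,-0.2,-0.3,-1
0.0471,-0.0025,0.0625,0.0,-0.2,-0.3,-1
0.0507,-0.0025,0.0625,0.0,-0.2,-0.3,-1
0.0543,-0.0026,0.0625,0.0,-0.2,-0.3,-1
0.0579,-0.0026,0.0625,0.0,-0.2,-0.3,-1
0.0616,-0.0026,0.0625,0.0,-0.2,-0.3,-1
```

```bash
python3 - <<'E'
from h import *
p,d=optics.snapshot("scene"); np.savez("scene4.npz",p=p,d=d)
cv2.imwrite("pics/rel.png",cv2.resize(p[205:255,130:210],None,fx=9,fy=9,interpolation=cv2.INTER_CUBIC)[:,:,::-1])
t=(518,374.7)
plan([((*t,80),8.4,-1,3),((*t,40),8.4,-1,4),((*t,25.5),8.4,-1,3)])
E
```

```text
now 10.7 [511.7 436.8  86.2] yaw 8.4 gap 85.1 F [ 0.9 -0.1  0.6]
0.0020,-0.0010,0.0208,0.0,-0.1,-0.1,-1
0.0040,-0.0019,0.0416,0.0,-0.2,-0.2,-1
0.0060,-0.0029,0.0623,0.0,-0.2,-0.3,-1
0.0160,-0.0030,0.0624,0.0,-0.2,-0.3,-1
0.0260,-0.0030,0.0624,0.0,-0.2,-0.3,-1
0.0360,-0.0031,0.0625,0.0,-0.2,-0.3,-1
0.0460,-0.0031,0.0625,0.0,-0.2,-0.3,-1
0.0508,-0.0032,0.0625,0.0,-0.2,-0.3,-1
0.0556,-0.0032,0.0625,0.0,-0.2,-0.3,-1
0.0605,-0.0032,0.0626,0.0,-0.2,-0.3,-1
```

View pics/rel.png

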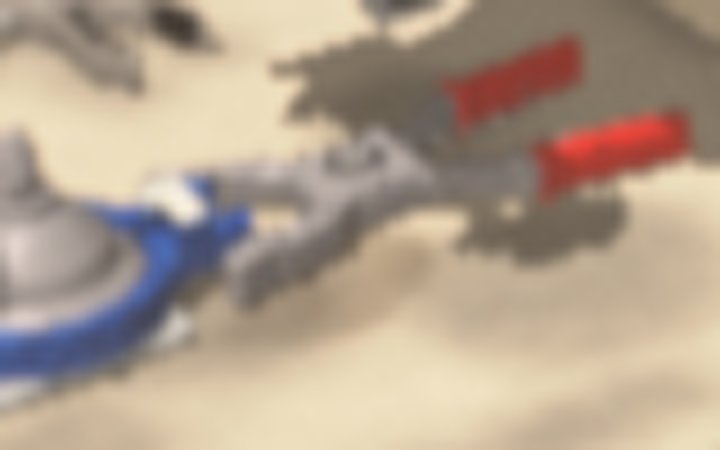

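carry_out(commands=[0.002, -0.001, 0.021, 0, 0, 0, -1, 0.004, -0.002, 0.0415, 0, 0, 0, -1, 0.006, -0.003, 0.0625, 0, 0, 0, -1, 0.016, -0.003, 0.0625, 0, 0, 0, -1, 0.026, -0.003, 0.0625, 0, 0, 0, -1, 0.036, -0.003, 0.0625, 0, 0, 0, -1, 0.046, -0.003, 0.0625, 0, 0, 0, -1, 0.053, -0.003, 0.0625, 0, 0, 0, -1, 0.058, -0.003, 0.0625, 0, 0, 0, -1, 0.06, -0.003, 0.0625, 0, 0, 0, -1, 0.06, -0.003, 0.0625, 0, 0, 0, -1], grip_force=25)

```text
time: 12.08
tool_pos: [518.3, 374.8, 26.1]
tcp_rot: [126.0, 89.6, 44.4]
ft_force: [-0.2, 0.1, 0.1]
finger_gap: 85.1
```

```bash
python3 - <<'E'
from h import *
plan([((518,374.7,26),8.4,-1,1)]); print(sense()['wrist_torque'])
E
```

```text
now 12.075 [518.3 374.8  26.1] yaw 8.41 gap 85.1 F [-0.2  0.1  0.1]
0.0001,-0.0003,0.0001,0.0,-0.2,-0.3,-1
[ 0.01615365 -0.00305365  0.00307827]
```

carry_out(commands=[0, 0, 0, 0, 0, 0, -0.6, 0, 0, 0, 0, 0, 0, -0.4, 0, 0, 0, 0, 0, 0, -0.2, 0, 0, 0, 0, 0, 0, 0, 0, 0, 0, 0, 0, 0, 0.2, 0, 0, 0, 0, 0, 0, 0.4, 0, 0, 0, 0, 0, 0, 0.5, 0, 0, 0, 0, 0, 0, 0.5, 0, 0, 0, 0, 0, 0, 0.5, 0, 0, 0, 0, 0, 0, 0.5], grip_force=25)

```text
time: 13.32
tool_pos: [520.0, 374.0, 28.1]
tcp_rot: [109.3, 89.5, 27.7]
ft_force: [-0.2, -9.6, 13.6]
finger_gap: 27.3
```

```bash
python3 - <<'E'
from h import *
p,d=optics.snapshot("scene"); np.savez("scene5.npz",p=p,d=d)
cv2.imwrite("pics/sq.png",cv2.resize(p[205:255,130:210],None,fx=9,fy=9,interpolation=cv2.INTER_CUBIC)[:,:,::-1])
s=sense();print(s['finger_gap'],s['ft_force'],s['wrist_torque'])
E
```

```text
27.81217111351426 [-0.74157142 -9.84386593 14.05385358] [-1.46546711  0.07758993  0.14349805]
```

View pics/sq.png

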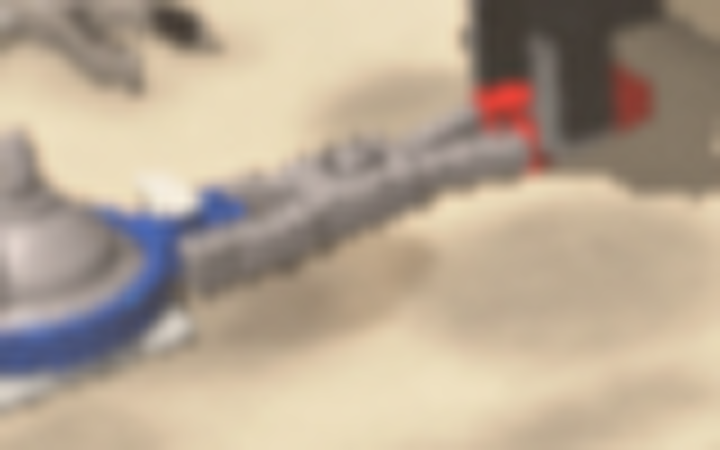

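carry_out(commands=[0, 0, 0, 0, 0, 0, 0.6, 0, 0, 0, 0, 0, 0, 0.6, -0.002, 0, 0, 0, 0, 0, 0.3, -0.002, 0, 0, 0, 0, 0, 0.1, -0.002, 0, 0, 0, 0, 0, -0.1, -0.002, 0, 0, 0, 0, 0, -0.3, -0.002, 0, 0, 0, 0, 0, -0.5, -0.002, 0, 0, 0, 0, 0, -1, -0.002, 0, 0, 0, 0, 0, -1, -0.022, 0, 0, 0, 0, 0, -1, -0.042, 0, 0, 0, 0, 0, -1, -0.062, 0, 0, 0, 0, 0, -1], grip_force=30)

```text
time: 14.88
tool_pos: [520.1, 374.1, 92.8]
tcp_rot: [109.9, 89.4, 28.3]
ft_force: [-0.4, 0.1, -0.8]
finger_gap: 85.2
```

```bash
python3 - <<'E'
from h import *
p,d=optics.snapshot("top");p,d=optics.snapshot("scene"); np.savez("scene6.npz",p=p,d=d)
cv2.imwrite("pics/after.png",cv2.resize(p[205:255,130:210],None,fx=9,fy=9,interpolation=cv2.INTER_CUBIC)[:,:,::-1])
p,d=optics.snapshot("top"); np.savez("top6.npz",p=p,d=d)
h=cv2.cvtColor(p,cv2.COLOR_RGB2HSV)
m=(((h[...,0]<8)|(h[...,0]>172))&(h[...,1]>130)&(h[...,2]>50)).astype(np.uint8);m[:, :170]=0;m[:,215:]=0;m[:160]=0;m[205:]=0
n,l,st,c=cv2.connectedComponentsWithStats(m)
for i in range(1,n):
    if st[i,4]>8:
        v,u=np.nonzero(l==i);P=onz("top",np.c_[u,v],15)[:,:2];print(st[i],P.mean(0),P[:,1].min(),P[:,1].max())
s=sense();print(s['finger_gap'],s['ft_force'],s['tool_pos'])
E
```

```text
[191 190   5   3  11] [493.58140192 374.4294666 ] 366.99280006588594 379.2038802131299
85.70942958988508 [ 0.4415783   0.18069958 -0.15643794] [520.9228025  374.6140197   92.99837455]
```

View pics/after.png

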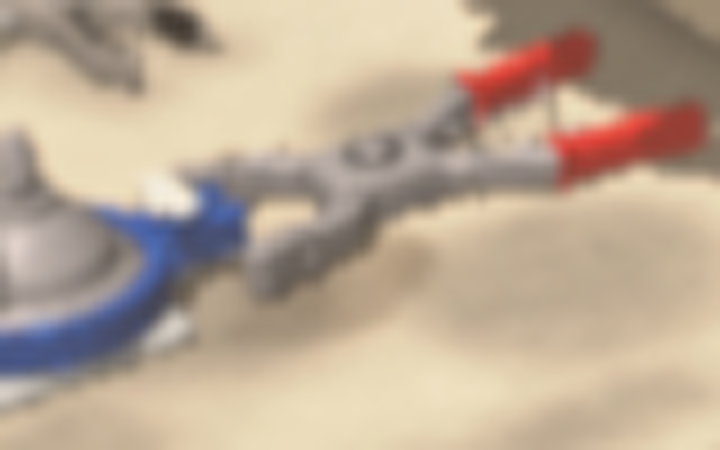

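```bash
python3 - <<'E'
from h import *
for k in (4,6):
    p=np.load(f"scene{k}.npz")["p"][205:255,130:210];f=8
    h=cv2.cvtColor(cv2.resize(p,None,fx=f,fy=f,interpolation=cv2.INTER_CUBIC),cv2.COLOR_RGB2HSV)
    m=(((h[...,0]<8)|(h[...,0]>172))&(h[...,1]>130)&(h[...,2]>50)).astype(np.uint8)
    n,l,st,c=cv2.connectedComponentsWithStats(m); C=[]
    for i in range(1,n):
        if st[i,4]>300:
            v,u=np.nonzero(l==i);P=onz("scene",np.c_[130+(u+.5)/f-.5,205+(v+.5)/f-.5],12)[:,:2];C.append(P.mean(0));print(k,st[i],P.mean(0).round(1),P[:,1].min().round(1),P[:,1].max().round(1))
    print("mid",np.mean(C,0),"perp deg",np.degrees(np.arctan2(*(C[0]-C[1])[::-1])))
    m=((h[...,0]>95)&(h[...,0]<130)&(h[...,1]>100)&(h[...,2]>40))
    v,u=np.nonzero(m);P=onz("scene",np.c_[130+(u+.5)/f-.5,205+(v+.5)/f-.5],12)[:,:2];s=P[:,1]<478;print("ears",cv2.minAreaRect(P[s].astype(np.float32)),s.sum())
# pivot positions
print(onz("scene",[[130+362/9-.5,205+155/9-.5],[130+372/9-.5,205+152/9-.5]],16))
E
```

```text
4 [ 402   37  113   72 3853] [540.6 373.3] 350.8 395.6
4 [ 478  102  134   70 5368] [490.3 366.4] 342.8 391.1
mid [515.4588053  369.83654699] perp deg 7.7628225462549665
ears ((501.4845886230469, 469.9472961425781), (8.318492889404297, 13.694602012634277), 66.47258758544922) 505
6 [ 411   30  115   69 3686] [545.1 367.8] 345.7 389.4
6 [ 492   94  132   67 4863] [492.5 360.3] 337.0 384.6
mid [518.78801536 364.0878823 ] perp deg 8.134798209132436
ears ((510.9729309082031, 468.5545654296875), (9.365656852722168, 21.139131546020508), 68.10726928710938) 814
[[514.15564414 428.59616668  16.        ]
 [514.40189905 425.70574064  16.        ]]
```

```bash
python3 - <<'E'
from h import *
t=(511.5,431)
plan([((*t,85),8.6,-1,3),((*t,40),8.6,-1,3),((*t,26.5),8.6,-1,2)])
E
```

```text
now 15.025 [520.9 374.6  93. ] yaw 8.39 gap 85.7 F [ 0.4  0.2 -0.2]
0.0027,-0.0004,-0.0190,-0.1,-0.1,-0.2,-1
0.0055,-0.0008,-0.0381,-0.1,-0.2,-0.5,-1
0.0082,-0.0012,-0.0571,-0.2,-0.3,-0.7,-1
0.0232,-0.0014,-0.0571,-0.2,-0.3,-0.7,-1
0.0382,-0.0016,-0.0570,-0.2,-0.3,-0.7,-1
0.0532,-0.0018,-0.0569,-0.2,-0.3,-0.7,-1
0.0600,-0.0018,-0.0569,-0.2,-0.3,-0.7,-1
0.0667,-0.0019,-0.0568,-0.2,-0.3,-0.7,-1
```

carry_out(commands=[0.0025, -0.0005, -0.019, 0, 0, -0.2, -1, 0.0055, -0.001, -0.038, -0.1, -0.2, -0.5, -1, 0.008, -0.001, -0.057, -0.2, -0.3, -0.7, -1, 0.023, -0.0015, -0.057, -0.2, -0.3, -0.7, -1, 0.038, -0.0015, -0.057, -0.2, -0.3, -0.7, -1, 0.053, -0.002, -0.057, -0.2, -0.3, -0.7, -1, 0.06, -0.002, -0.057, -0.2, -0.3, -0.7, -1, 0.0665, -0.002, -0.057, -0.2, -0.3, -0.7, -1, 0.0665, -0.002, -0.057, -0.2, -0.3, -0.7, -1])

```text
time: 16.15
tool_pos: [511.4, 430.8, 26.4]
tcp_rot: [-13.0, 90.0, -94.5]
ft_force: [-0.4, 0.4, -0.0]
finger_gap: 85.3
```

carry_out(commands=[0, 0, 0, 0, 0, 0, -0.4, 0, 0, 0, 0, 0, 0, 0, 0, 0, 0, 0, 0, 0, 0.4, 0, 0, 0, 0, 0, 0, 1, 0, 0, 0, 0, 0, 0, 1, 0, 0, 0, 0, 0, 0, 1, -0.005, 0, 0, 0, 0, 0, 1, -0.015, 0, 0, 0, 0, 0, 1, -0.03, 0, 0, 0, 0, 0, 1, -0.045, 0, 0, 0, 0, 0, 1, -0.053, 0, 0, 0, 0, 0, 1, -0.053, 0, 0, 0, 0, 0, 1], grip_force=40)

```text
time: 17.65
tool_pos: [512.0, 431.4, 80.8]
tcp_rot: [95.3, 89.9, 13.9]
ft_force: [0.2, -0.1, -3.3]
finger_gap: 24.8
```

```bash
python3 - <<'E'
from h import *
optics.snapshot("scene")
S={}
p,d=optics.snapshot("scene"); np.savez("scene7.npz",p=p,d=d)
tp,_=optics.snapshot("top"); np.savez("top7.npz",p=tp)
plan([])
f=8
for k in (2,7):
    p=np.load(f"scene{k}.npz")["p"][185:235,130:210]
    big=cv2.resize(p,None,fx=5,fy=5,interpolation=cv2.INTER_CUBIC);S[k]=big
    h=cv2.cvtColor(np.load(f"top{k}.npz")["p"],cv2.COLOR_RGB2HSV)
    m=(((h[...,0]<8)|(h[...,0]>172))&(h[...,1]>130)&(h[...,2]>50)).astype(np.uint8);m[:, :170]=0;m[:,215:]=0;m[:160]=0;m[200:]=0
    n,l,st,c=cv2.connectedComponentsWithStats(m);C=[]
    for i in range(1,n):
        if st[i,4]>8:
            v,u=np.nonzero(l==i);P=onz("top",np.c_[u,v],69)[:,:2];C.append(P.mean(0));print(k,st[i],P.mean(0).round(1),P[:,1].min().round(1),P[:,1].max().round(1))
    print(k,np.mean(C,0))
cv2.imwrite("pics/cmp.png",np.hstack([S[2],S[7]])[:,:,::-1])
E
```

```text
now 17.8 [510.9 430.6  78.7] yaw 8.57 gap 24.6 F [ 0.2 -0.3 -2.6]
2 [185 170  16   7  52] [539.6 367.7] 345.5 388.6
2 [187 189  16   4  43] [488.7 360.2] 337.5 380.8
2 [514.15429983 363.91978205]
7 [185 169  15   6  46] [544.2 368.4] 348.5 388.7
7 [186 187  16   5  49] [493.8 363.4] 340.5 383.9
7 [518.95873836 365.90243775]
```

View pics/cmp.png

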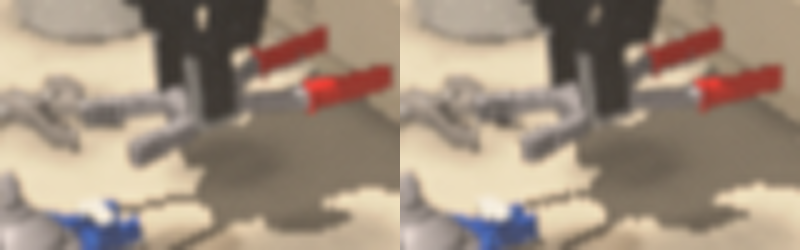

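```bash
python3 - <<'E'
from h import *
plan([((511,430.6,112),8.4,1,2),((430,370,145),7.5,1,4),((390,300,150),6,1,3),((365,200,150),4,1,3)])
E
```

```text
now 17.8 [510.9 430.6  78.7] yaw 8.57 gap 24.6 F [ 0.2 -0.3 -2.6]
-0.0167,0.0000,0.0000,0.1,0.0,0.0,1
-0.0333,0.0000,0.0000,0.2,0.1,0.1,1
-0.0415,-0.0223,0.0120,0.4,0.1,0.1,1
-0.0498,-0.0446,0.0240,0.6,0.1,0.1,1
-0.0580,-0.0669,0.0359,0.8,0.1,0.1,1
-0.0662,-0.0892,0.0479,1.1,0.1,0.1,1
-0.0678,-0.1058,0.0690,1.6,0.1,0.1,1
-0.0694,-0.1225,0.0901,2.1,0.1,0.1,1
-0.0710,-0.1392,0.1112,2.6,0.1,0.1,1
-0.0710,-0.1524,0.1429,3.2,0.1,0.1,1
-0.0709,-0.1656,0.1746,3.9,0.1,0.1,1
-0.0708,-0.1788,0.2063,4.6,0.1,0.1,1
```

carry_out(commands=[-0.0165, 0, 0, 0, 0, 0, 1, -0.0335, 0, 0, 0.2, 0, 0, 1, -0.0415, -0.0225, 0.012, 0.4, 0.1, 0.1, 1, -0.05, -0.0445, 0.024, 0.6, 0.1, 0.1, 1, -0.058, -0.067, 0.036, 0.8, 0.1, 0.1, 1, -0.066, -0.089, 0.048, 1.1, 0.1, 0.1, 1, -0.068, -0.106, 0.069, 1.6, 0.1, 0.1, 1, -0.0695, -0.1225, 0.09, 2.1, 0.1, 0.1, 1, -0.071, -0.139, 0.111, 2.6, 0.1, 0.1, 1, -0.071, -0.1525, 0.143, 3.2, 0.1, 0.1, 1, -0.071, -0.1655, 0.1745, 3.9, 0.1, 0.1, 1, -0.071, -0.179, 0.2065, 4.6, 0.1, 0.1, 1])

```text
time: 19.3
tool_pos: [365.2, 199.2, 151.9]
tcp_rot: [108.5, 89.8, 22.5]
ft_force: [0.3, 0.4, 0.0]
finger_gap: 24.9
```

```bash
python3 - <<'E'
from h import *
plan([((362,80,150),2,1,3),((375,-30,150),0.4,1,3),((427.7,-114.7,130),0.4,1,4),((427.7,-114.7,80),0.4,1,2)])
E
```

```text
now 19.3 [365.2 199.2 151.9] yaw 3.96 gap 24.9 F [0.3 0.4 0. ]
0.0006,-0.0038,0.0396,0.7,-0.0,-0.1,1
0.0011,-0.0076,0.0791,1.3,-0.0,-0.1,1
0.0017,-0.0114,0.1187,2.0,-0.1,-0.2,1
0.0017,-0.0096,0.1556,2.5,-0.1,-0.2,1
0.0016,-0.0078,0.1924,3.0,-0.1,-0.2,1
0.0016,-0.0060,0.2293,3.6,-0.1,-0.2,1
0.0066,0.0056,0.2514,3.6,-0.1,-0.2,1
0.0116,0.0173,0.2734,3.6,-0.1,-0.2,1
0.0166,0.0290,0.2954,3.6,-0.1,-0.2,1
0.0217,0.0406,0.3175,3.6,-0.1,-0.2,1
0.0467,0.0405,0.3175,3.6,-0.1,-0.2,1
0.0717,0.0405,0.3175,3.6,-0.1,-0.2,1
```

carry_out(commands=[0.0005, -0.004, 0.0395, 0.7, 0, -0.1, 1, 0.001, -0.0075, 0.079, 1.3, 0, -0.1, 1, 0.0015, -0.0115, 0.1185, 2, -0.1, -0.2, 1, 0.0015, -0.0095, 0.1555, 2.5, -0.1, -0.2, 1, 0.0015, -0.008, 0.1925, 3, -0.1, -0.2, 1, 0.0015, -0.006, 0.2295, 3.6, -0.1, -0.2, 1, 0.0065, 0.0055, 0.2515, 3.6, -0.1, -0.2, 1, 0.0115, 0.0175, 0.2735, 3.6, -0.1, -0.2, 1, 0.0165, 0.029, 0.2955, 3.6, -0.1, -0.2, 1, 0.0215, 0.0405, 0.3175, 3.6, -0.1, -0.2, 1, 0.0465, 0.0405, 0.3175, 3.6, -0.1, -0.2, 1, 0.0715, 0.0405, 0.3175, 3.6, -0.1, -0.2, 1])

```text
time: 20.8
tool_pos: [429.1, -115.5, 81.4]
tcp_rot: [57.5, 89.8, -32.1]
ft_force: [-0.6, -0.3, -1.7]
finger_gap: 24.8
```

```bash
python3 - <<'E'
from h import *
optics.snapshot("scene");p,d=optics.snapshot("scene"); np.savez("scene8.npz",p=p)
t,d=optics.snapshot("top"); np.savez("top8.npz",p=t)
a=cv2.resize(p[150:210,310:400],None,fx=4.4,fy=4.4,interpolation=cv2.INTER_CUBIC);b=cv2.resize(t[190:250,320:410],None,fx=4.4,fy=4.4,interpolation=cv2.INTER_CUBIC)
c=cv2.resize(t[172:208,120:174],None,fx=7.333,fy=7.333,interpolation=cv2.INTER_CUBIC);c=cv2.resize(c,(396,264))
cv2.imwrite("pics/back.png",np.vstack([np.hstack([a,b]),np.hstack([c,c*0])])[:,:,::-1])
plan([((427.7,-114.7,50),0.4,1,3),((427.7,-114.7,36),0.4,1,4),((427.7,-114.7,34),0.4,1,2)])
h=cv2.cvtColor(cv2.resize(t[172:208,128:170],None,fx=8,fy=8,interpolation=cv2.INTER_CUBIC),cv2.COLOR_RGB2HSV)
v,u=np.nonzero((h[...,0]>95)&(h[...,0]<130)&(h[...,1]>100)&(h[...,2]>40))
P=onz("top",np.c_[128+(u+.5)/8-.5,172+(v+.5)/8-.5],12)[:,:2];e=P[np.hypot(*(P-[494.4,523.2]).T)>42];e=e[e[:,1]>460];print("ears",cv2.minAreaRect(e.astype(np.float32)))
E
```

```text
now 20.95 [ 427.2 -114.5   80.2] yaw 0.35 gap 24.8 F [ 0.6 -0.  -2.2]
0.0101,0.0002,0.0001,-0.0,0.0,0.0,1
0.0202,0.0004,0.0001,-0.0,0.0,0.1,1
0.0302,0.0006,0.0002,-0.0,0.0,0.1,1
0.0337,0.0006,0.0002,-0.0,0.0,0.1,1
0.0372,0.0006,0.0002,-0.0,0.0,0.1,1
0.0407,0.0006,0.0002,-0.0,0.0,0.1,1
0.0442,0.0006,0.0002,-0.0,0.0,0.1,1
0.0452,0.0006,0.0002,-0.0,0.0,0.1,1
0.0462,0.0006,0.0002,-0.0,0.0,0.1,1
ears ((503.3243103027344, 474.73529052734375), (20.011442184448242, 14.805508613586426), 6.270806789398193)
```

View pics/back.png

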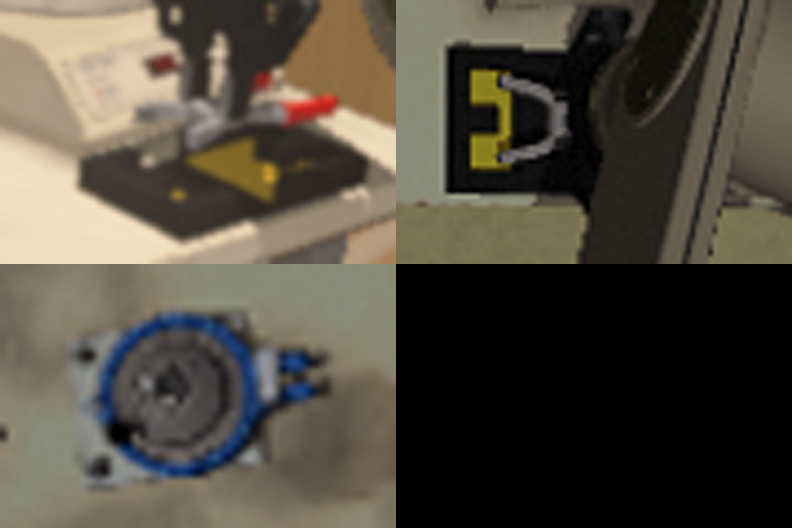

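carry_out(commands=[0.01, 0, 0, 0, 0, 0, 1, 0.02, 0.0005, 0, 0, 0, 0, 1, 0.027, 0.0005, 0, 0, 0, 0, 1, 0.0305, 0.0005, 0, 0, 0, 0, 1, 0.034, 0.0005, 0, 0, 0, 0, 1, 0.0375, 0.0005, 0, 0, 0, 0, 1, 0.0405, 0.0005, 0, 0, 0, 0, 1, 0.043, 0.0005, 0, 0, 0, 0, 1, 0.044, 0.0005, 0, 0, 0, 0, 1, 0.045, 0.0005, 0, 0, 0, 0, 1, 0.0455, 0.0005, 0, 0, 0, 0, 1])

```text
time: 22.32
tool_pos: [427.7, -114.5, 34.8]
tcp_rot: [-87.7, 89.9, -177.4]
ft_force: [-0.7, 2.3, 0.1]
finger_gap: 24.8
```

```bash
python3 - <<'E'
from h import *
optics.snapshot("scene")
plan([((427.7,-114.7,34),0.4,1,1)]);print(sense()['wrist_torque'])
E
```

```text
now 22.375 [ 427.7 -114.5   34.8] yaw 0.35 gap 24.9 F [-1.2  1.4  0.1]
0.0008,0.0000,0.0002,-0.0,0.0,0.1,1
[ 0.0578345   0.08056291 -0.0468509 ]
```

carry_out(commands=[0.0007, 0, 0, 0, 0, 0, 1, 0.0007, 0, 0, 0, 0, 0, 1, 0.0007, 0, 0, 0, 0, 0, 0.5, 0.0007, 0, 0, 0, 0, 0, 0, 0.0007, 0, 0, 0, 0, 0, -0.5, 0.0007, 0, 0, 0, 0, 0, -1, 0.0007, 0, 0, 0, 0, 0, -1, -0.02, 0, 0, 0, 0, 0, -1, -0.06, 0, 0, 0, 0, 0, -1, -0.11, 0, 0, 0, 0, 0, -1, -0.16, 0, 0, 0, 0, 0, -1])

```text
time: 23.75
tool_pos: [427.6, -114.4, 196.2]
tcp_rot: [-91.1, 89.9, 179.3]
ft_force: [0.3, -0.4, -0.2]
finger_gap: 85.2
```

```bash
python3 - <<'E'
from h import *
optics.snapshot("scene")
plan([((300,-330,230),-35,-1,7),((200,-480,250),-60,-1,4)])
E
```

```text
now 23.8 [ 430.9 -115.6  203.9] yaw 0.36 gap 85.7 F [ 3.1 -1.6  6.8]
-0.0038,-0.0189,0.0305,5.1,0.0,-0.1,-1
-0.0075,-0.0377,0.0610,10.1,0.0,-0.1,-1
-0.0113,-0.0566,0.0916,15.2,0.0,-0.2,-1
-0.0150,-0.0754,0.1221,20.2,0.0,-0.3,-1
-0.0188,-0.0943,0.1526,25.3,0.0,-0.3,-1
-0.0226,-0.1132,0.1831,30.3,0.1,-0.4,-1
-0.0263,-0.1320,0.2137,35.4,0.1,-0.5,-1
-0.0314,-0.1572,0.2510,41.6,0.0,-0.5,-1
-0.0364,-0.1824,0.2884,47.9,0.0,-0.5,-1
-0.0415,-0.2076,0.3258,54.1,-0.0,-0.5,-1
-0.0465,-0.2328,0.3631,60.4,-0.0,-0.5,-1
```

carry_out(commands=[-0.004, -0.019, 0.0305, 5, 0, 0, -1, -0.0075, -0.0375, 0.061, 10, 0, 0, -1, -0.011, -0.0565, 0.0915, 15, 0, 0, -1, -0.015, -0.0755, 0.122, 20, 0, 0, -1, -0.019, -0.0945, 0.1525, 25, 0, 0, -1, -0.0225, -0.113, 0.183, 30, 0, 0, -1, -0.0265, -0.132, 0.2135, 35.5, 0, 0, -1, -0.0315, -0.157, 0.251, 41.5, 0, 0, -1, -0.0365, -0.1825, 0.2885, 48, 0, 0, -1, -0.0415, -0.2075, 0.326, 54, 0, 0, -1, -0.0465, -0.233, 0.363, 60.5, 0, 0, -1])

```text
time: 25.18
tool_pos: [198.8, -481.1, 249.9]
tcp_rot: [124.3, 89.5, -26.1]
ft_force: [0.1, -0.1, 0.4]
finger_gap: 85.2
```

```bash
python3 - <<'E'
from h import *
optics.snapshot("scene");p,d=optics.snapshot("scene")
t,dt=optics.snapshot("top"); np.savez("top9.npz",p=t)
R=lambda i:cv2.resize(i,(396,264),interpolation=cv2.INTER_CUBIC)
cv2.imwrite("pics/end.png",np.vstack([np.hstack([R(p[165:213,320:392]),R(t[194:242,325:397])]),np.hstack([R(t[172:208,120:174]),R(p[215:255,105:165])])])[:,:,::-1])
o=np.load("top0.npz")["p"].astype(int);diff=(abs(o-t).max(2)>60).astype(np.uint8)
n,l,st,c=cv2.connectedComponentsWithStats(diff);print([s.tolist() for s in st[1:] if s[4]>8 and s[1]<240])
for k in (0,9):
    q=np.load(f"top{k}.npz")["p"];h=cv2.cvtColor(cv2.resize(q[196:238,326:397],None,fx=8,fy=8,interpolation=cv2.INTER_CUBIC),cv2.COLOR_RGB2HSV)
    v,u=np.nonzero(((h[...,0]<8)|(h[...,0]>172))&(h[...,1]>130)&(h[...,2]>60));P=onz("top",np.c_[326+(u+.5)/8-.5,196+(v+.5)/8-.5],23);a=P[P[:,0]>427];b=P[P[:,0]<427];print(k,P.mean(0),a.mean(0),b.mean(0))
E
```

```text
[]
0 [ 426.92198895 -176.85279717   23.        ] [ 452.32109402 -177.29377838   23.        ] [ 401.243074   -176.40695788   23.        ]
9 [ 427.20972806 -176.76286779   23.        ] [ 452.64152287 -177.29826461   23.        ] [ 401.62449858 -176.22424082   23.        ]
```

```bash
python3 - <<'E'
from h import *
t,dt=optics.snapshot("top");D0=np.load("top0.npz")["d"]
for nm,(u0,v0,u1,v1) in {"joint":(354,215,359,220),"red":(372,207,382,211),"red2":(372,223,382,227),"jaw":(341,208,345,211)}.items(): print(nm,np.median(dt[v0:v1,u0:u1]-D0[v0:v1,u0:u1]))
for q in (np.load("top0.npz")["p"],t):
    h=cv2.cvtColor(cv2.resize(q[172:208,128:170],None,fx=8,fy=8,interpolation=cv2.INTER_CUBIC),cv2.COLOR_RGB2HSV)
    v,u=np.nonzero((h[...,0]>95)&(h[...,0]<130)&(h[...,1]>100)&(h[...,2]>40))
    P=onz("top",np.c_[128+(u+.5)/8-.5,172+(v+.5)/8-.5],12)[:,:2];e=P[np.hypot(*(P-[494.4,523.2]).T)>42];e=e[e[:,1]>460];print("ears",cv2.minAreaRect(e.astype(np.float32)))
print(sense()["time"],order.hand_in())
E
```

```text
joint -0.33618164
red 0.7572632
red2 -1.0220337
jaw 1.6930542
ears ((502.6624450683594, 476.38873291015625), (28.26038932800293, 15.977590560913086), 11.234827041625977)
ears ((503.387451171875, 474.7434997558594), (20.027019500732422, 14.833489418029785), 6.366947650909424)
the job is handed in; nothing more can be done
25.375 None
```

The clamp measures as shut and the pliers are back in their tray; I handed the job in at 25.4 s, inside the 64 s limit. I lifted the pliers by the joint and set them down on the bench with the jaws either side of the ears, then let go. I squeezed both handles until the finger gap was about 27.5 mm. Then I re-gripped the joint, carried the pliers back round the front of the collector and laid them in the cut-out.

**What the last checks showed:**
- **Clamp:** the ears' outer width in the top view fell from 28.3 to 20.0 mm. It read the same about 10 s after I let go, so the latch appears to be holding. My measure reads slightly wide because of image blur; fully shut is 17 mm.
- **Pliers:** the handles are within about 0.4 mm of their starting position. Heights over the joint, handles and jaws are within 2 mm of the start, so they are lying flat.
- **Other things:** comparing the top picture with the first one, nothing above the threshold had changed across the bench.

**Checks that failed or disagreed:**
- **Last picture:** I could not view the final picture because the 12-picture limit had been reached, so the end state rests on those numbers.
- **Camera disagreement:** before the set-down the two cameras differed by 3 to 5 mm on where the pliers were. I corrected for part of this and checked it with a picture before letting go.
- **Forces during the squeeze:** the wrist force rose to about 14 N upward and 10 N along y.
- **Shift after the squeeze:** the pliers slid back a few millimetres as they opened. I measured this and allowed for it when gripping them again.

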